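Hang the missing pot on the display carousel

ROBOT

A 6-joint arm with a two-finger parallel gripper is mounted at the origin on the work surface. World frame = base frame: x ahead of the robot, y to its left, z up, the work surface at z = 0. Lengths are in m, angles in rad, forces in N, time in s.
With the tool pointing down it reaches from about 0.25 to 0.85 m from the base axis. Payload 12.5 kg.
Tool frame: the origin (TCP) lies on the centre line of the jaws, within the pads' length; the fingertips stand tip_extent ahead of it and the grasp point (between the pads) lies 5 mm behind it (tip_extent is the distance from the TCP to the fingertips, in m); z points along the fingers, y is the direction in which the jaws open and shut (so a half turn about z gives the same grasp; the last joint's range is limited). The gripper opens to 93 mm and grips with 3 to 60 N. Pads are 15 mm wide; open, the fingers measure 128 mm over their backs; the gripper's body (75 mm by 188 mm) begins 65 mm behind the grasp point.
Start: joints at [-1.256, 0.351, 1.652, -0, 1.139, -0.085], TCP at [0.214, -0.507, 0.233] pointing down, gripper open.
Joint ranges: [-2.75, 2.75], [-0.79, 2.1], [0.01, 2.65], [-1.57, 4.71], [0.07, 3.14], [-2.87, 2.87]. Speed limits (rad/s): [2.22, 2.22, 2.79, 3.14, 3.14, 3.14].

INTERFACE

Orientations are given as a 3x3 rotation matrix whose columns are the frame's x, y, z axes.
In Python, from workcell import state, read_camera, close_job, recognise, outline_of, tip_extent gives the robot as it stands.
- The arm moves only by the tool move_arm, never from a script. Its argument "series" is a list that holds one entry, the list of rows, each a list of 6 numbers: the shift along the tool's x, y, z in mm, then the turn, a rotation vector about the tool's x, y, z in rad. In form: [[[x, y, z, wx, wy, wz], ...]]. A call has 1 to 10 rows; each row shifts and turns the commanded pose from where the row before left it, along the tool's axes as they then stand; what a row does not reach is not made up. A row lasts 1/8 s, in which the tool goes at most 62.5 mm and 10.7 degrees, less where a joint would pass 70% of its speed; a pose out of reach is approached as far as the arm can. A call is refused whole if a number of a shift passes 62.5 or a number of a turn 0.188, either way. A call with a gripper value outside its range is refused whole. "hand" is the opening, from -1 (shut) to 1 (fully open), so that 0 is half open, set as the call begins (left out, the last holds). The fingers move at their own pace and stop on an object; "grip_force" is the grip in N (left out, the last holds). Time passes only in rows, so rows that do not move let the fingers close. It gives the time, the measured TCP pose, the force and the opening at its end, in the units of the state.
- state(): the state, without advancing time (a new reading comes with each control period).
- read_camera(name): name is "side" or "top"; returns a dict with "frame" (420x560x3 uint8, blue, green, red), "camera_matrix" (3x3 intrinsics, pixels), "pose" (4x4, takes a point from camera to world coordinates). Camera axes: x right, y down, z forward; pixel columns grow to the right and rows downward; lengths in m; the calibration is good to about 2 mm. A picture is of the moment at which its call begins. There is no depth.
- close_job(): hands the job in, once; it reports no verdict.
Trained networks look in a picture, given as the dict that the camera call returned (one of the last four; its "shot" number tells which), for a name from the list of things; names that differ only in an ending like _2 or _b are one class to them, and where a whole thing is asked for, a point or a joint stands for the part that bears it (a point fixed in the world has none). Each returns a list of dicts, best first, with "p" (0 to 1); they miss things now and then, are a little off and sometimes report something else, mostly with a low value. They report only what shows in the picture. A call takes as long as a camera call. They do not tell look-alikes from the thing itself.
- recognise(picture, label): "point" ([x, y, z] in m, in world coordinates, good to about 4 mm: the middle of the surface that is visible of it).
- outline_of(picture, label): "mask" (420x560 bool, what is visible of it).
The state is a dict: "time": time; "joint_pos": joint angles; "joint_velocities": joint speeds; "joint_efforts": joint torques, N m; "tool_pos": TCP position; "ee_rot": TCP orientation; "wrist_force": force on the tool from outside, world axes, zero at the start; "wrist_torque": the same for the moment, N m; "opening": opening from 0.0 (shut) to 1.0 (fully open).
Only numpy, scipy, OpenCV 4.12 (cv2) and the standard library are available. Lean on these libraries where they do the work, as an engineer would, in place of code of your own. Each camera call takes 0.05 s, during which the arm holds its last target.

TASK

The sample carousel is missing its mint green pot. First turn the carousel until its one empty hook points the same way as the orange arrow on its foot; then take the loose mint green hanging pot and hang it upright by its steel bail on that hook, and let it go. Leave the loose lilac and yellow pots standing where they are.

Things in the scene. Friction and masses are not known exactly. Their poses are not given: they have to be found in the camera images.
- rack: Fixed dark steel foot of the carousel, 200 mm disc. Origin on the upright rotation axis, at table level; z up; -x is the FRONT, marked by an orange arrow on the table (tip 180 mm from the axis). Four steel arms at 90 degrees turn above it; three carry pink, yellow and lilac sample pots shaped like mint_pot, fixed to the arms 105 mm from the axis, tops 213 mm high. It has no end stops and stays where left.
- free_hook (a point): Seat centre on top of the one empty arm, 105 mm from the axis, 170 mm above the table. Turns with the carousel; -x points outwards along the arm, z up. The arm is flat, 16 mm wide, 8 mm thick, 131 mm long from the axis; its end is an upturned lip, 6 mm thick, rising 14 mm above the arm's top and starting 20 mm outside this point.
- turn_peg (a point): Centre of the top of the black upright round peg for turning the carousel: 16 mm diameter, 250 mm above the table at its top, 56 mm tall; stands on a wooden disc (144 mm across, above the arms) 55 mm from the axis, exactly opposite the empty hook. Turning takes about 0.12 N m.
- mint_pot: Loose mint green hanging pot, 0.26 kg, upright. Origin: underside centre, z up. Pot 64 mm across, 60 high. Stiff steel strap bail, 12 mm wide (x), legs at y = +-34 mm, level top bar 120 to 125 mm above the origin: opening over the rim 60 mm high, 64 wide (y), entered along x from either side. Grip block of the same colour on the bar: 22 mm (x) by 28 mm (y), 125 to 163 mm above the origin.
- lilac_pot: Loose lilac pot on the table, not to be moved; same make as mint_pot (same sizes and frame)
- yellow_pot: Loose yellow pot on the table, not to be moved; same make as mint_pot (same sizes and frame)
There are look-alikes about, which are no part of the job. Several things look just like the mint_pot: the one meant starts farthest to the robot's right.

How it is judged:
On the way:
1. the empty hook has been turned to the front (within about 15 degrees of the arrow) while the mint pot still stands where it was (y of free_hook in the frame of rack between -0.028 and 0.028 m and x of free_hook in the frame of rack below -0.09 m and distance of mint_pot from where it was at the start of the episode below 0.03 m), for 0.2 s.
At the end, for the whole second after the job is handed in: The mint pot hangs by its bail on the formerly empty hook: its underside 110 to 128 mm below the seat and centred under it within 35 mm, upright within 11 degrees, at rest and released; the hook still points along the arrow within about 20 degrees (y of free_hook in the frame of rack between -0.04 and 0.04 m and x of free_hook in the frame of rack below -0.09 m and x of mint_pot in the frame of free_hook between -0.035 and 0.035 m and y of mint_pot in the frame of free_hook between -0.035 and 0.035 m and z of mint_pot in the frame of free_hook between -0.128 and -0.11 m and angle between mint_pot's own z axis and vertical below 0.2 rad and linear speed of mint_pot below 0.03 m/s); the robot touches nothing.
It fails at once if the loose lilac pot was moved (over 25 mm) or tipped (distance of lilac_pot from where it was at the start of the episode above 0.025 m or angle between lilac_pot's own z axis and vertical above 0.3 rad).
It fails at once if the loose yellow pot was moved (over 25 mm) or tipped (distance of yellow_pot from where it was at the start of the episode above 0.025 m or angle between yellow_pot's own z axis and vertical above 0.3 rad).
It fails at once if the mint pot was tipped over (more than 45 degrees) (angle between mint_pot's own z axis and vertical above 0.785 rad).
It also fails if it takes over 67 s, if anything falls off the work surface, if the arm or the gripper's body presses on something with over 40 N, if the wrist force passes 120 N, or if a joint passes its speed limit or range.

## Working session

There is one attempt and no reset: what is moved stays moved. The work goes in short steps, Python scripts to look and compute and a tool call to move; the robot and the scene stay as the last step left them, time stands still between calls to the robot, and variables do not carry over. Pictures are saved under pics/ and viewed, and the job is handed in when it is done.

Besides the shell and the picture viewer there is one more tool, called by a JSON object that holds its "fn" and its "kwargs". move_arm: Moves the arm, as the interface text tells. Its arguments: {"type":"object","properties":{"series":{"type":"array","items":{"type":"array","items":{"type":"array","items":{"type":"number"}}}},"hand":{"type":"number"},"grip_force":{"type":"number"}},"required":["series"]}

```bash
mkdir -p pics; ls
python3 - <<'E'
from workcell import *
import cv2
from workcell import tip_extent
print(tip_extent, state())
for n in("side","top"):
    p=read_camera(n); cv2.imwrite(f"pics/{n}0.png",p["frame"]); print(n,p["shot"],p["camera_matrix"].round(1).tolist(),p["pose"].round(3).tolist())
    for l in ("mint_pot","lilac_pot","yellow_pot","turn_peg","free_hook","rack"):
        for r in recognise(p,l): print(l,round(r["p"],2),[round(float(v),3) for v in r["point"]])
E
```

```text
pics
0.014 {'time': 0.0, 'joint_pos': array([-1.25557699e+00,  3.51213476e-01,  1.65240810e+00, -2.21646207e-06,
        1.13911072e+00, -8.45843984e-02]), 'joint_velocities': array([ 0.00057502, -0.00110483,  0.00093699,  0.00131535,  0.00061434,
        0.00026792]), 'joint_efforts': array([-1.34926595e-04, -4.97317064e+01, -2.85258740e+01,  6.99093472e-02,
        2.55380175e-02, -1.43715574e-04]), 'tool_pos': array([ 0.21401092, -0.50630364,  0.23211997]), 'ee_rot': array([[ 9.21137063e-01,  3.89238212e-01, -3.55234034e-04],
       [ 3.89238363e-01, -9.21136431e-01,  1.08287381e-03],
       [ 9.42768570e-05, -1.13574592e-03, -9.99999351e-01]]), 'wrist_force': array([-0.55660794, -0.28090763,  0.37454692]), 'wrist_torque': array([-0.00165705, -0.08136254,  0.01280897]), 'opening': 1.0021481821309983}
side 1 [[488.4, 0.0, 280.5], [0.0, 488.4, 204.9], [0.0, 0.0, 1.0]] [[-0.861, -0.395, 0.322, 0.01], [-0.509, 0.66, -0.553, 0.897], [0.006, -0.64, -0.769, 1.358], [0.0, 0.0, 0.0, 1.0]]
mint_pot 0.84 [0.456, 0.31, 0.062]
mint_pot 0.75 [0.481, 0.446, 0.06]
mint_pot 0.72 [0.386, 0.4, 0.06]
mint_pot 0.62 [0.297, 0.462, 0.059]
mint_pot 0.51 [0.598, 0.366, 0.058]
lilac_pot 0.86 [0.595, 0.366, 0.057]
yellow_pot 0.61 [0.431, -0.324, 0.056]
turn_peg 0.95 [0.609, -0.045, 0.192]
free_hook 0.75 [0.608, -0.046, 0.191]
free_hook 0.57 [0.43, -0.322, 0.057]
rack 0.92 [0.616, -0.043, 0.111]
top 2 [[393.9, 0.0, 276.0], [0.0, 393.9, 209.1], [0.0, 0.0, 1.0]] [[-0.019, -0.998, 0.067, 0.448], [-0.999, 0.017, -0.03, 0.068], [0.029, -0.068, -0.997, 1.196], [0.0, 0.0, 0.0, 1.0]]
mint_pot 0.86 [0.301, 0.454, 0.057]
mint_pot 0.65 [0.454, 0.298, 0.059]
mint_pot 0.58 [0.387, 0.398, 0.064]
mint_pot 0.55 [0.476, 0.436, 0.056]
lilac_pot 0.91 [0.594, 0.356, 0.06]
yellow_pot 0.76 [0.43, -0.336, 0.057]
turn_peg 0.68 [0.634, -0.058, 0.194]
free_hook 0.9 [0.635, -0.055, 0.195]
rack 0.86 [0.619, -0.047, 0.189]
```

View pics/side0.png

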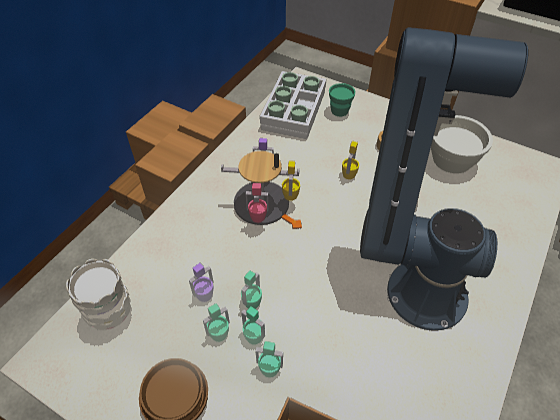

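View pics/top0.png

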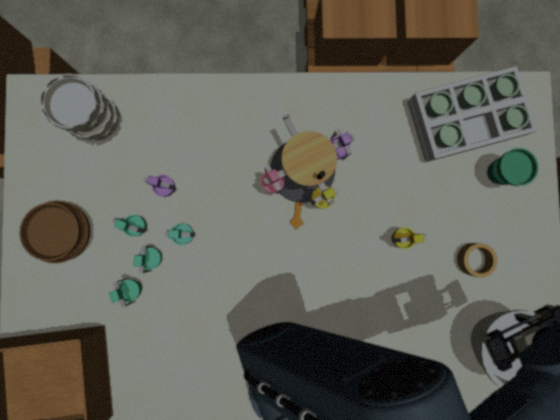

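```bash
cat > h.py <<'E'
from workcell import *
import cv2, numpy as np
def ray(p,u,v,z):
    K=p["camera_matrix"];T=p["pose"]
    d=T[:3,:3]@np.linalg.inv(K)@np.array([u,v,1.]);o=T[:3,3]
    return o+d*(z-o[2])/d[2]
def proj(p,X):
    T=np.linalg.inv(p["pose"]);c=T[:3,:3]@np.array(X)+T[:3,3];q=p["camera_matrix"]@c
    return q[:2]/q[2]
def crop(p,u,v,w,h,s,fn):
    im=p["frame"][v:v+h,u:u+w]; cv2.imwrite(fn,cv2.resize(im,None,fx=s,fy=s,interpolation=cv2.INTER_CUBIC))
E
python3 - <<'E'
from h import *
p=read_camera("top");q=read_camera("side")
crop(p,240,100,130,140,4,"pics/t1.png"); crop(q,210,125,110,120,5,"pics/s1.png")
crop(p,100,160,130,150,4,"pics/t2.png"); crop(q,180,250,110,135,4,"pics/s2.png")
E
```

```text
(no output)
```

View pics/t1.png

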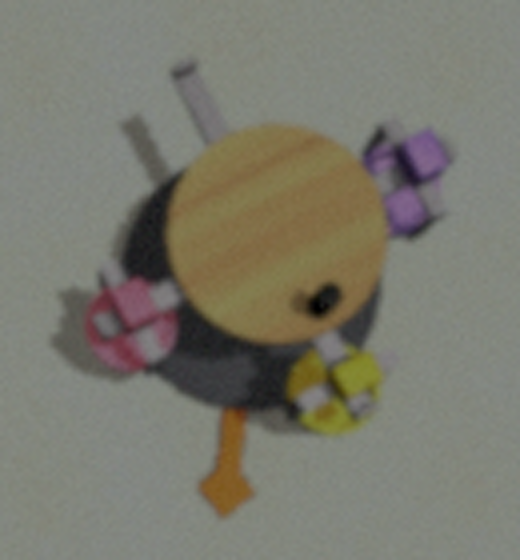

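View pics/s1.png

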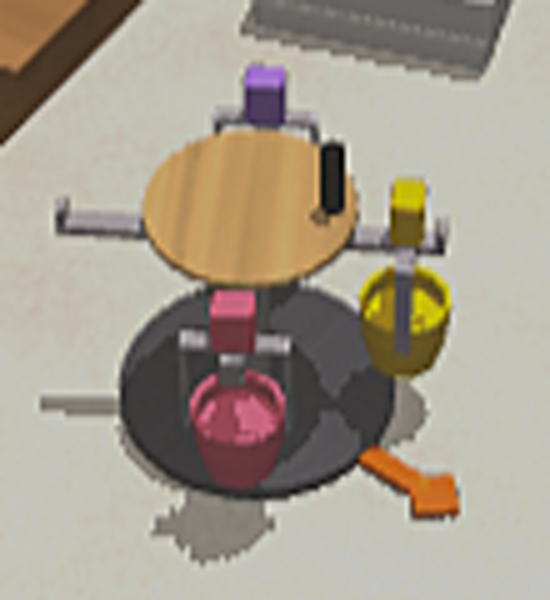

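View pics/t2.png

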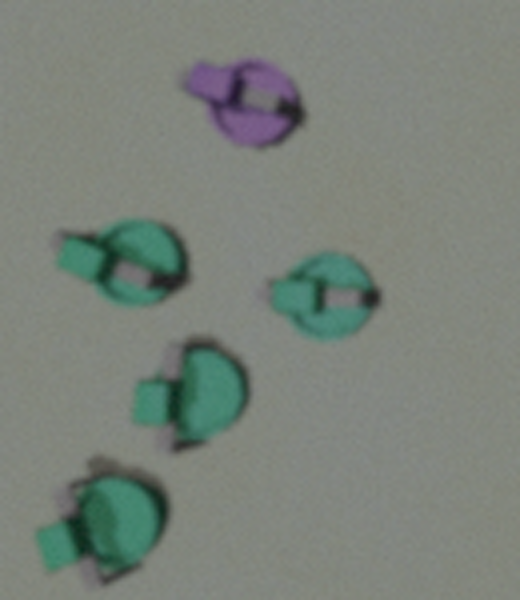

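View pics/s2.png

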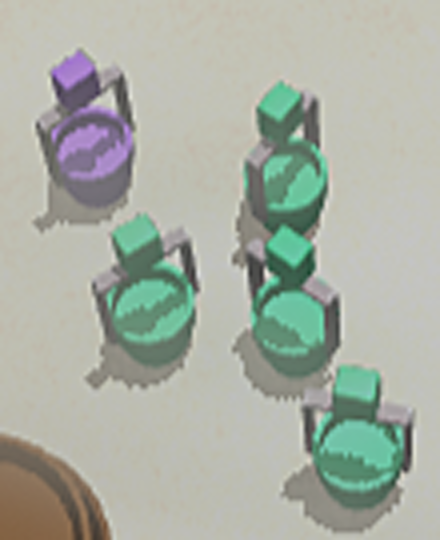

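Run:
```python
from h import *
p=read_camera("top");q=read_camera("side")
for n,c,s,z in (("peg",(330,292),(332,147),.25),("lip",(182,68),(62,204),.184),("arrow",(224,516),(459,513),0.003),("disc",(277,235),(251,209),.194)):
    print(n,ray(p,240+c[0]/4,100+c[1]/4,z).round(4),ray(q,210+s[0]/5,125+s[1]/5,z).round(4))
# ellipse fit of wooden disc
for nm,im,(u,v,w,h) in(("top",p,(240,100,130,140)),("side",q,(210,125,110,120))):
    hsv=cv2.cvtColor(im["frame"],cv2.COLOR_BGR2HSV)
    m=cv2.inRange(hsv,(8,60,100),(25,200,255)); k=np.zeros_like(m);k[v:v+h,u:u+w]=m[v:v+h,u:u+w]
    n,l,st,ce=cv2.connectedComponentsWithStats(k);i=1+np.argmax(st[1:,4])
    pts=np.argwhere(l==i)[:,::-1].astype(np.int32)
    e=cv2.fitEllipse(cv2.convexHull(pts)); print(nm,e,ray(im,*e[0],.194).round(4))
for im in (p,q):
  for l in("mint_pot","yellow_pot"):
    for r in outline_of(im,l): 
      ys,xs=np.nonzero(r["mask"]); print(l,r["p"],xs.mean(),ys.mean(),xs.min(),xs.max(),ys.min(),ys.max())
```

```text
peg [ 0.5972 -0.0753  0.25  ] [ 0.5926 -0.0757  0.25  ]
lip [0.757  0.0081 0.184 ] [0.7544 0.006  0.184 ]
arrow [ 0.4662 -0.0275  0.003 ] [ 0.4608 -0.0272  0.003 ]
disc [ 0.6437 -0.0504  0.194 ] [ 0.6381 -0.047   0.194 ]
top ((309.0510559082031, 157.9874725341797), (54.11469268798828, 54.85980224609375), 119.5936508178711) [ 0.6456 -0.05    0.194 ]
side ((259.44158935546875, 166.23434448242188), (31.860403060913086, 43.05957794189453), 86.72050476074219) [ 0.6416 -0.048   0.194 ]
mint_pot 0.74 131.21678321678323 225.31643356643357 112 147 215 237
mint_pot 0.73 148.1595547309833 259.16883116883116 134 162 246 273
mint_pot 0.68 180.81882352941176 233.99529411764706 164 194 224 244
yellow_pot 0.59 406.73972602739724 238.0587084148728 392 426 228 249
mint_pot 0.93 252.52796052631578 325.69901315789474 242 264 307 343
mint_pot 0.75 251.3961038961039 289.4935064935065 241 261 270 307
mint_pot 0.66 268.73991031390136 358.8834080717489 256 282 341 376
mint_pot 0.61 216.75037821482601 322.91376701966715 203 229 305 340
yellow_pot 0.92 350.161662817552 162.30484988452656 341 358 141 178
yellow_pot 0.75 201.75866851595006 282.6518723994452 189 213 263 301
```

Candidates for the mint pot (top view): (181,234), (132,226), (149,258), (126,292). The one at (181,234), y≈0.30, is farthest to the robot's right, and the enlarged crop confirms it.

Next I'll work out the move to the peg.

```bash
cat >> h.py <<'E'
def go(target,yang=None):
    s=state();R=s["ee_rot"];d=np.array(target)-s["tool_pos"]
    a=np.arctan2(R[1,1],R[0,1])
    print("t",round(s["time"],2),"pos",s["tool_pos"].round(4),"yang",round(np.degrees(a),1),"j",s["joint_pos"].round(2),"F",s["wrist_force"].round(1),"op",round(s["opening"],3))
    print("tool delta mm",(R.T@d*1000).round(1), "wz",None if yang is None else round(-(np.radians(yang)-a),3),"R",R[:,2].round(4))
E
python3 - <<'E'
from h import *
go((.595,-.0755,.285))
p=read_camera("top");q=read_camera("side")
# mint bail ends
print(ray(p,100+268/4,160+295/4,.1225),ray(p,100+372/4,160+298/4,.1225))
crop(p,155,215,50,40,14,"pics/t3.png"); crop(q,230,262,50,50,12,"pics/s3.png")
E
```

```text
t 1.1 pos [ 0.2141 -0.5066  0.2326] yang -67.1 j [-1.26  0.35  1.65 -0.    1.14 -0.08] F [ 0.4  0.5 -0.6] op 0.999
tool delta mm [ 518.7 -248.9  -52.4] wz None R [-0. -0. -1.]
[0.45797511 0.331384   0.1225    ] [0.45464293 0.26158648 0.1225    ]
```

View pics/t3.png

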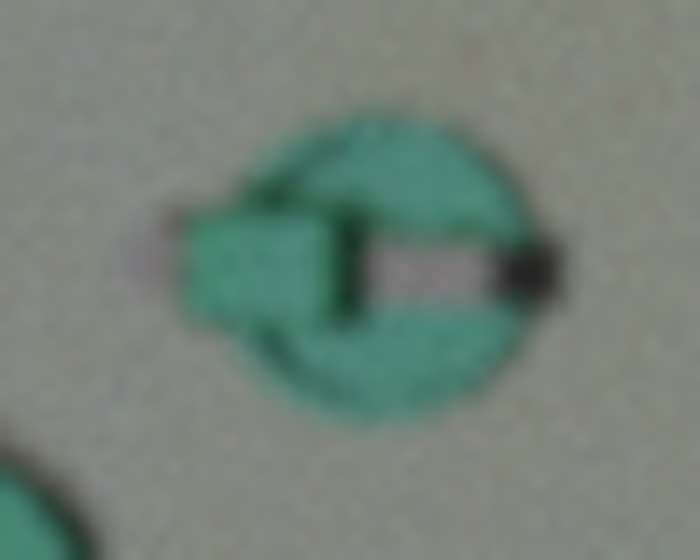

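View pics/s3.png

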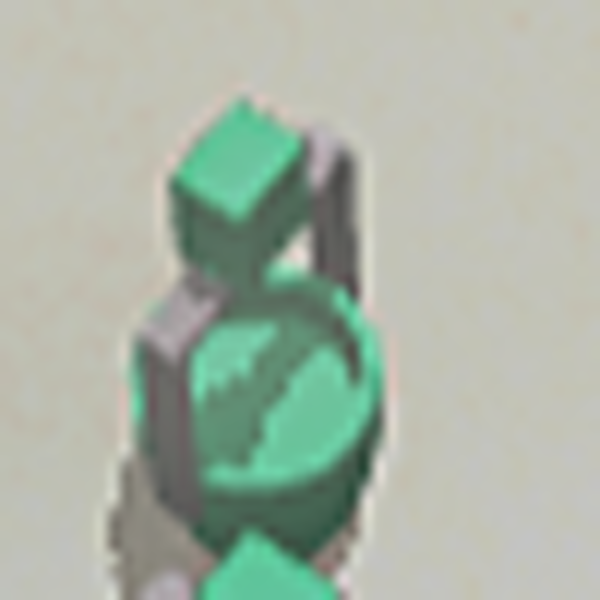

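The crops show the pot's bail running along world y, with the block top centred at (173,234) in the top view and (250,275) in the side view. Moving to above the peg.

{"fn": "move_arm", "kwargs": {"series": [[[0,0,-26,0,0,0],[0,0,-26,0,0,0],[36,-17,0,0,0,0],[43,-21,0,0,0,0],[43,-21,0,0,0,0],[43,-21,0,0,0,0],[43,-21,0,0,0,0],[43,-21,0,0,0,0],[43,-21,0,0,0,0],[43,-21,0,0,0,0]]], "hand": 0.0, "grip_force": 20}}

```text
time: 2.45
tool_pos: [0.4616, -0.2231, 0.2848]
ee_rot: [[0.921, 0.389, 0.0], [0.389, -0.921, -0.0], [0.0, 0.0, -1.0]]
wrist_force: [0.1, -0.5, 0.6]
opening: 0.497
```

Run:
```python
from h import *
go((.595,-.0755,.285))
```

```text
t 2.45 pos [ 0.4616 -0.2231  0.2848] yang -67.1 j [-0.54  0.23  1.68 -0.    1.23  0.63] F [ 0.1 -0.5  0.6] op 0.497
tool delta mm [180.3 -84.   -0.2] wz None R [ 3.e-04 -2.e-04 -1.e+00]
```

{"fn": "move_arm", "kwargs": {"series": [[[40,-19,0,0,0,0],[45,-21,0,0,0,0],[45,-21,0,0,0,0],[34,-16,0,0,0,0],[16,-7,0,0,0,0],[0,0,0,0,0,0]]]}}

```text
time: 3.2
tool_pos: [0.5939, -0.0768, 0.2844]
ee_rot: [[0.921, 0.39, -0.0], [0.39, -0.921, -0.0], [-0.0, -0.0, -1.0]]
wrist_force: [-1.2, -0.1, -0.4]
opening: 0.5
```

Run:
```python
from h import *
go((.595,-.0755,.233))
p=read_camera("top");q=read_camera("side")
crop(p,240,100,130,140,4,"pics/t4.png"); crop(q,210,125,110,120,5,"pics/s4.png")
```

```text
t 3.2 pos [ 0.5939 -0.0768  0.2844] yang -67.0 j [-0.21  0.4   1.46 -0.    1.29  0.96] F [-1.2 -0.1 -0.4] op 0.5
tool delta mm [ 1.6 -0.7 51.4] wz None R [-4.e-04 -1.e-04 -1.e+00]
```

View pics/s4.png

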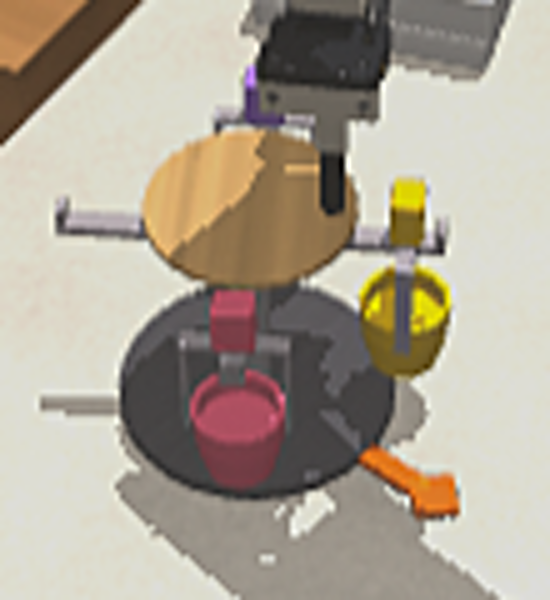

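View pics/t4.png

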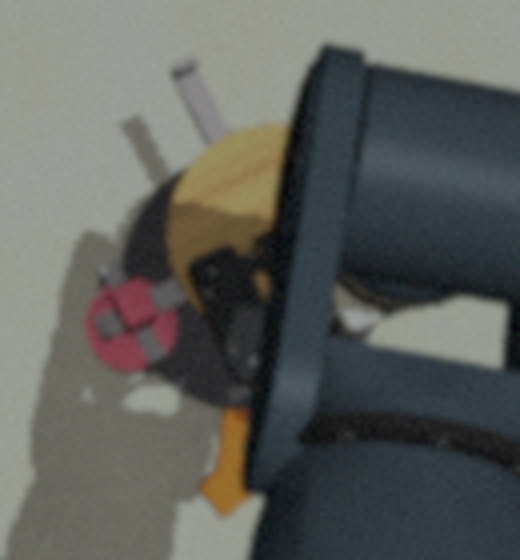

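The near finger stands just above the peg at side-crop (332,150), which is lined up. Descending and gripping.

{"fn": "move_arm", "kwargs": {"series": [[[1.5,-0.5,20,0,0,0],[0,0,20,0,0,0],[0,0,11,0,0,0],[0,0,0,0,0,0]]]}}

```text
time: 3.8
tool_pos: [0.5945, -0.0765, 0.2334]
ee_rot: [[0.921, 0.388, -0.001], [0.388, -0.921, 0.0], [-0.001, -0.0, -1.0]]
wrist_force: [-0.3, 0.6, 0.2]
opening: 0.503
```

{"fn": "move_arm", "kwargs": {"series": [[[0,0,0,0,0,0],[0,0,0,0,0,0],[0,0,0,0,0,0],[0,0,0,0,0,0]]], "hand": -1, "grip_force": 20}}

```text
time: 4.3
tool_pos: [0.595, -0.0757, 0.2339]
ee_rot: [[0.921, 0.389, 0.0], [0.389, -0.921, 0.0], [0.0, -0.0, -1.0]]
wrist_force: [-1.0, 0.6, 2.6]
opening: 0.167
```

Run:
```python
from h import *
go((.595,-.0755,.233))
s=state();c=np.array([.643,-.049]);P=s["tool_pos"];r=P[:2]-c
print("r",np.hypot(*r),np.degrees(np.arctan2(r[1],r[0])))
R=s["ee_rot"];a0=np.arctan2(r[1],r[0])
angs=np.radians(np.linspace(0,145.7,17)); prev=r
c=P[:2]-.055*np.array([np.cos(np.radians(-152.5)),np.sin(np.radians(-152.5))]);print(c)
prev=P[:2]
for k in angs[1:]:
    n=c+.055*np.array([np.cos(np.radians(-152.5)+k),np.sin(np.radians(-152.5)+k)]); print((R.T@np.array([*(n-prev),0])*1000).round(1));prev=n
```

```text
t 4.3 pos [ 0.595  -0.0757  0.2339] yang -67.1 j [-0.2   0.44  1.52  0.    1.19  0.97] F [-1.   0.6  2.6] op 0.167
tool delta mm [ 0.1 -0.2  0.9] wz None R [ 1.e-04  2.e-04 -1.e+00]
r 0.054929486221622706 -150.9452522154457
[ 0.64376865 -0.05028006]
[ 1.4  8.6 -0. ]
[ 2.7  8.3 -0. ]
[ 4.   7.8 -0. ]
[5.2 7.  0. ]
[6.2 6.1 0. ]
[7.1 5.  0. ]
[7.8 3.9 0. ]
[8.3 2.6 0. ]
[8.6 1.2 0. ]
[ 8.7 -0.2  0. ]
[ 8.6 -1.5  0. ]
[ 8.2 -2.9  0. ]
[ 7.7 -4.2  0. ]
[ 6.9 -5.3  0. ]
[ 6.  -6.3  0. ]
[ 4.9 -7.2  0. ]
```

{"fn": "move_arm", "kwargs": {"series": [[[1.4,8.6,0,0,0,0],[2.7,8.3,0,0,0,0],[4,7.8,0,0,0,0],[5.2,7,0,0,0,0],[6.2,6.1,0,0,0,0],[7.1,5,0,0,0,0],[0,0,0,0,0,0]]]}}

```text
time: 5.18
tool_pos: [0.637, -0.1046, 0.2341]
ee_rot: [[0.921, 0.389, 0.002], [0.389, -0.921, 0.001], [0.002, 0.0, -1.0]]
wrist_force: [3.7, 3.8, 3.2]
opening: 0.167
```

Run:
```python
from h import *
go((.595,-.0755,.233))
q=read_camera("side")
crop(q,210,125,110,120,5,"pics/s5.png")
```

```text
t 5.17 pos [ 0.637  -0.1046  0.2341] yang -67.1 j [-0.24  0.52  1.38  0.    1.23  0.94] F [3.7 3.8 3.2] op 0.167
tool delta mm [-27.4 -43.2   1. ] wz None R [ 2.e-03  5.e-04 -1.e+00]
```

View pics/s5.png

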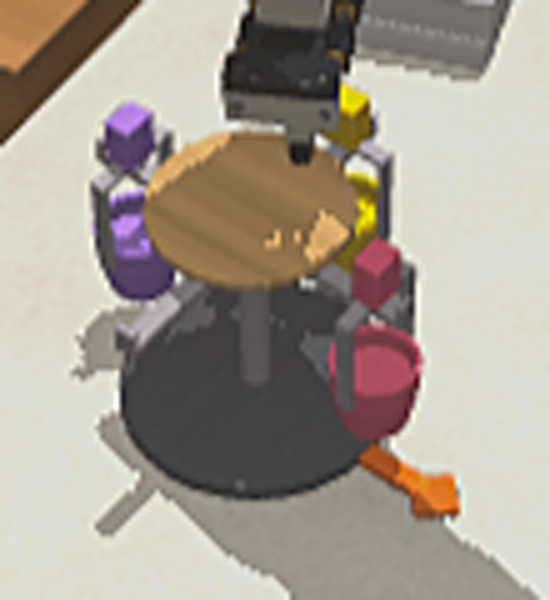

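The carousel turns with the peg: the empty arm is now at side-crop (155,320), about halfway. Continuing.

{"fn": "move_arm", "kwargs": {"series": [[[7.8,3.9,0,0,0,0],[8.3,2.6,0,0,0,0],[8.6,1.2,0,0,0,0],[8.7,-0.2,0,0,0,0],[8.6,-1.5,0,0,0,0],[8.2,-2.9,0,0,0,0],[7.7,-4.2,0,0,0,0],[6.9,-5.3,0,0,0,0],[6,-6.3,0,0,0,0],[4.9,-7.2,0,0,0,0]]]}}

```text
time: 6.48
tool_pos: [0.7041, -0.0624, 0.2343]
ee_rot: [[0.922, 0.388, 0.018], [0.388, -0.922, -0.009], [0.013, 0.015, -1.0]]
wrist_force: [47.5, -23.6, -17.1]
opening: 0.183
```

{"fn": "move_arm", "kwargs": {"series": [[[0,0,0,0,0,0]]]}}

```text
time: 6.6
tool_pos: [0.703, -0.0596, 0.2348]
ee_rot: [[0.921, 0.389, 0.015], [0.389, -0.921, -0.005], [0.012, 0.01, -1.0]]
wrist_force: [34.6, -10.2, -8.0]
opening: 0.164
```

Run:
```python
from h import *
go((.6976,-.0555,.233))
q=read_camera("side")
crop(q,210,125,110,120,5,"pics/s6.png")
p=read_camera("top")
crop(p,240,100,130,140,4,"pics/t6.png")
```

```text
t 6.6 pos [ 0.703  -0.0596  0.2348] yang -67.1 j [-0.15  0.63  1.2  -0.    1.29  1.02] F [ 34.6 -10.2  -8. ] op 0.164
tool delta mm [-3.4 -5.9  1.7] wz None R [ 0.0146 -0.0046 -0.9999]
```

View pics/s6.png

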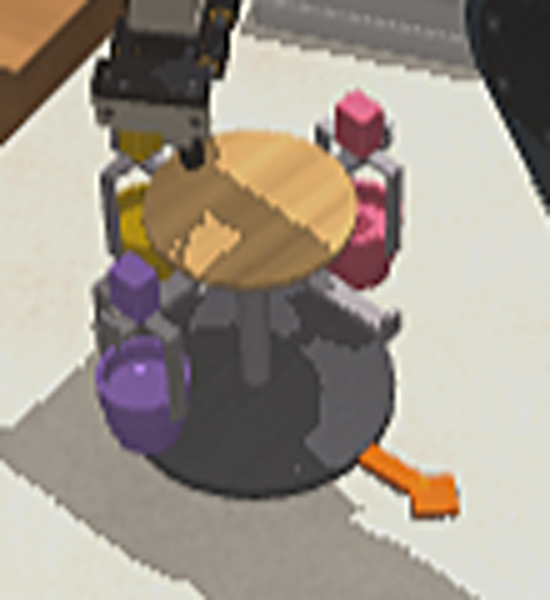

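View pics/t6.png

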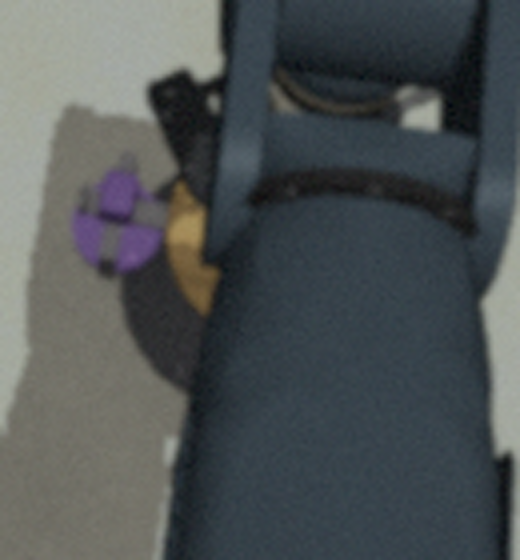

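{"fn": "move_arm", "kwargs": {"series": [[[-3.5,-4,0,0,0,0],[-2,-2,0,0,0,0],[0,0,0,0,0,0]]]}}

```text
time: 7.08
tool_pos: [0.6947, -0.0553, 0.2355]
ee_rot: [[0.921, 0.389, 0.013], [0.389, -0.921, -0.003], [0.011, 0.008, -1.0]]
wrist_force: [25.2, -4.8, -0.3]
opening: 0.166
```

Run:
```python
from h import *
go((.6976,-.0555,.233))
q=read_camera("side")
crop(q,210,125,110,120,6,"pics/s7.png")
```

```text
t 7.08 pos [ 0.6947 -0.0553  0.2355] yang -67.1 j [-0.15  0.62  1.23 -0.    1.28  1.03] F [25.2 -4.8 -0.3] op 0.166
tool delta mm [2.6 1.3 2.6] wz None R [ 0.0128 -0.003  -0.9999]
```

View pics/s7.png

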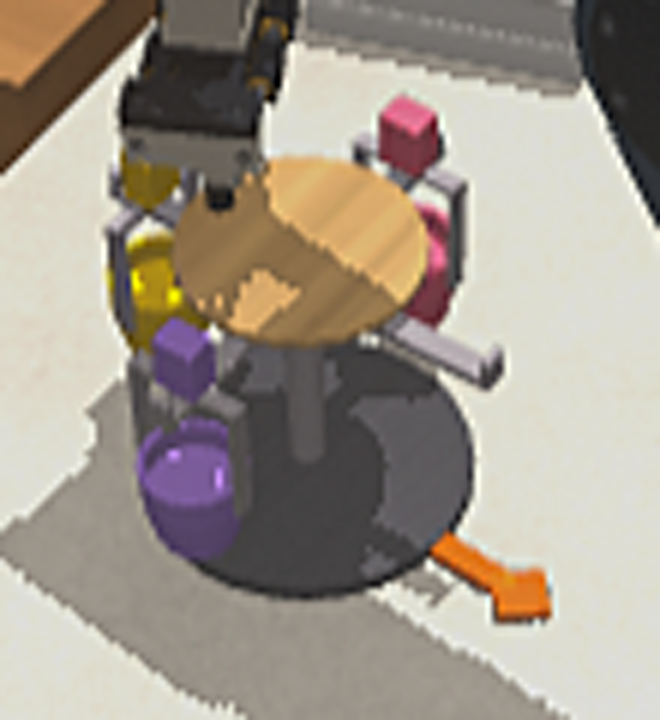

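{"fn": "move_arm", "kwargs": {"series": [[[0,0,0,0,0,0],[0,0,0,0,0,0],[0,0,0,0,0,0]]], "hand": 0}}

```text
time: 7.5
tool_pos: [0.6903, -0.0538, 0.2333]
ee_rot: [[0.921, 0.389, -0.001], [0.389, -0.921, -0.0], [-0.001, -0.0, -1.0]]
wrist_force: [-0.1, 0.2, 0.1]
opening: 0.44
```

Run:
```python
from h import *
go((.6976,-.0555,.233))
q=read_camera("side")
crop(q,210,125,110,120,6,"pics/s8.png")
L=ray(q,210+492/6,125+354/6,.184);print(L, np.degrees(np.arctan2(L[1]+.048,L[0]-.641)))
```

```text
t 7.5 pos [ 0.6903 -0.0538  0.2333] yang -67.1 j [-0.14  0.62  1.23 -0.    1.29  1.03] F [-0.1  0.2  0.1] op 0.44
tool delta mm [6.  4.4 0.3] wz None R [-0.001 -0.    -1.   ]
[ 0.51376321 -0.04244026  0.184     ] 177.49799637605523
```

View pics/s8.png

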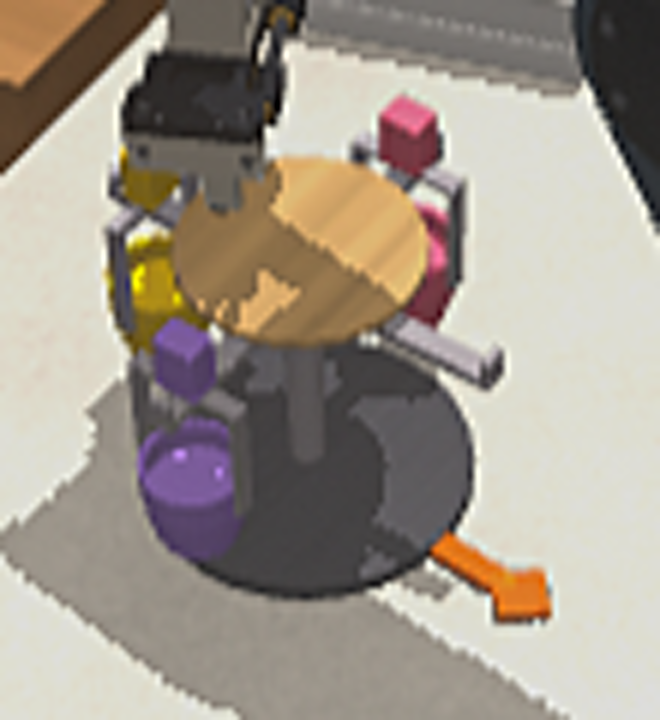

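{"fn": "move_arm", "kwargs": {"series": [[[0,0,-30,0,0,0],[0,0,-35,0,0,0],[0,0,0,0,0,0]]]}}

```text
time: 7.92
tool_pos: [0.6915, -0.0538, 0.3016]
ee_rot: [[0.921, 0.389, 0.005], [0.389, -0.921, -0.001], [0.004, 0.002, -1.0]]
wrist_force: [-0.2, -0.8, 0.5]
opening: 0.5
```

Run:
```python
from h import *
p=read_camera("top");q=read_camera("side")
a=ray(p,173.4,234.1,.163);b=ray(q,249.8,275.3,.163);print(a,b)
m=(a+b)/2
go((m[0],m[1],.298),-87.3)
```

```text
[0.45636388 0.30494731 0.163     ] [0.45200713 0.30628154 0.163     ]
t 8.03 pos [ 0.6905 -0.0537  0.2981] yang -67.1 j [-0.14  0.57  1.15 -0.    1.42  1.03] F [ 0.1  0.6 -1. ] op 0.496
tool delta mm [-7.78e+01 -4.23e+02  3.00e-01] wz 0.353 R [-7.e-04  0.e+00 -1.e+00]
```

{"fn": "move_arm", "kwargs": {"series": [[[-6,-30,0,0,0,0],[-8,-45,0,0,0,0],[-8,-45,0,0,0,0],[-8,-45,0,0,0,0],[-8,-45,0,0,0,0],[-8,-45,0,0,0,0],[-8,-45,0,0,0,0],[-8,-45,0,0,0,0],[-8,-45,0,0,0,0],[-5,-25,0,0,0,0]]], "hand": 0.2}}

```text
time: 9.28
tool_pos: [0.4584, 0.3005, 0.2973]
ee_rot: [[0.921, 0.391, -0.002], [0.391, -0.921, -0.001], [-0.002, 0.0, -1.0]]
wrist_force: [1.3, -0.3, 0.4]
opening: 0.602
```

{"fn": "move_arm", "kwargs": {"series": [[[0,0,0,0,0,0.12],[0,0,0,0,0,0.12],[0,0,0,0,0,0.113],[0,0,0,0,0,0]]]}}

```text
time: 9.78
tool_pos: [0.4597, 0.2991, 0.2975]
ee_rot: [[0.999, 0.048, -0.002], [0.048, -0.999, -0.001], [-0.002, 0.001, -1.0]]
wrist_force: [0.8, 0.5, 0.4]
opening: 0.599
```

Run:
```python
from h import *
go((.454,.3055,.298),-87.3)
p=read_camera("top");q=read_camera("side")
cv2.imwrite("pics/t9.png",p["frame"]);cv2.imwrite("pics/s9.png",q["frame"])
crop(p,240,100,130,140,4,"pics/t9c.png"); crop(q,210,125,110,120,5,"pics/s9c.png")
print(ray(p,177.5,234.3,.125))
```

```text
t 9.78 pos [0.4597 0.2991 0.2975] yang -87.3 j [ 0.49  0.29  1.57 -0.    1.28  2.02] F [0.8 0.5 0.4] op 0.599
tool delta mm [-5.4 -6.7 -0.5] wz 0.0 R [-0.0017 -0.001  -1.    ]
[0.45594464 0.30268051 0.125     ]
```

View pics/t9.png

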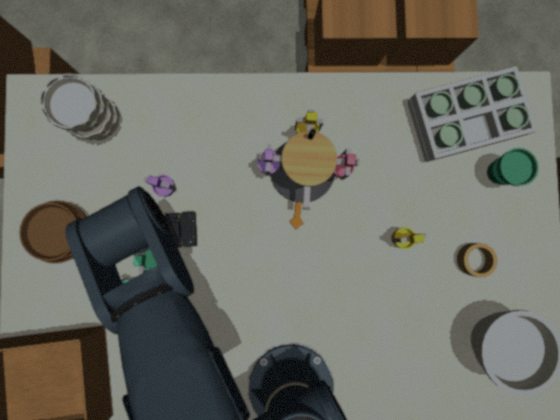

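View pics/s9.png

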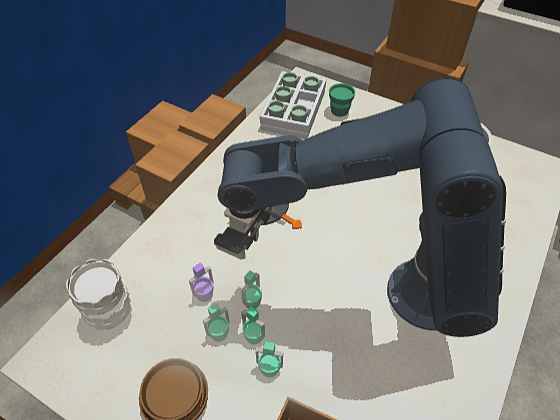

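View pics/t9c.png

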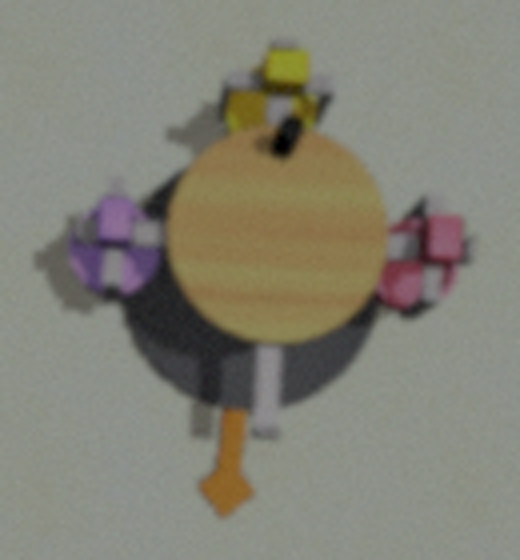

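View pics/s9c.png

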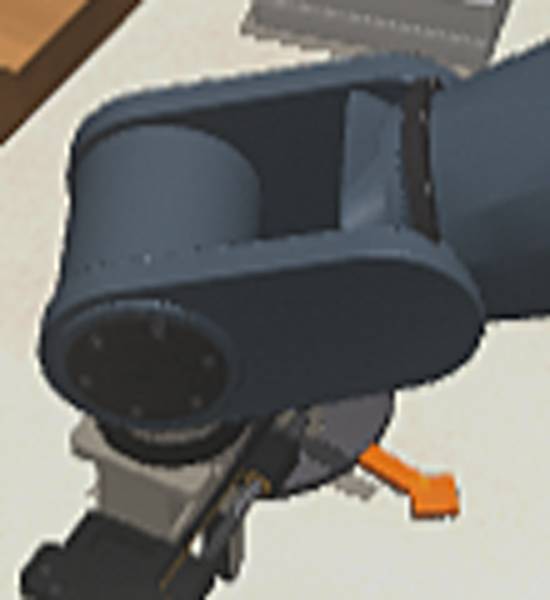

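Run:
```python
from h import *
p=read_camera("top")
L=ray(p,240+266/4,100+434/4,.184);A=ray(p,240+224/4,100+516/4,.003);P=ray(p,240+290/4,100+126/4,.25);D=ray(p,240+277/4,100+234/4,.194)
print(L,P,D,A)
f=lambda a,b:np.degrees(np.arctan2(*(b-a)[1::-1]))
print("hook via peg",f(P,L),"via disc",f(D,L),"peg-disc",f(P,D),"arrow",f(D,A))
```

```text
[ 0.51579598 -0.04130461  0.184     ] [ 0.70003097 -0.05345022  0.25      ] [ 0.64430456 -0.05045593  0.194     ] [ 0.46624795 -0.02746238  0.003     ]
hook via peg 176.22826079519865 via disc 175.9267447425106 peg-disc 176.92434613808868 arrow 172.6417646602627
```

{"fn": "move_arm", "kwargs": {"series": [[[-4.5,-5.5,30,0,0,0],[0,0,40,0,0,0],[0,0,35,0,0,0],[0,0,15,0,0,0],[0,0,0,0,0,0]]]}}

```text
time: 10.55
tool_pos: [0.4552, 0.3045, 0.1784]
ee_rot: [[0.999, 0.047, -0.001], [0.047, -0.999, -0.001], [-0.001, 0.0, -1.0]]
wrist_force: [-0.1, 0.4, 0.6]
opening: 0.596
```

Run:
```python
from h import *
go((.455,.3045,.142),-87.3)
q=read_camera("side")
crop(q,195,225,110,110,6,"pics/s10.png")
```

```text
t 10.55 pos [0.4552 0.3045 0.1784] yang -87.3 j [0.5  0.41 1.71 0.   1.02 2.03] F [-0.1  0.4  0.6] op 0.596
tool delta mm [-0.2 -0.  36.4] wz 0.0 R [-1.e-03 -5.e-04 -1.e+00]
```

View pics/s10.png

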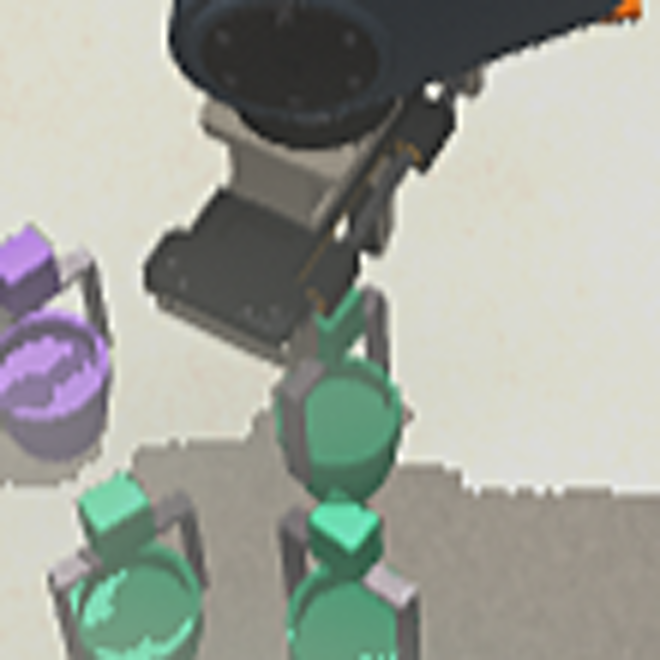

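The fingers straddle the block, which shows between them at crop (345,320). Going down and gripping.

{"fn": "move_arm", "kwargs": {"series": [[[0,0,15,0,0,0],[0,0,15,0,0,0],[0,0,6,0,0,0],[0,0,0,0,0,0]]]}}

```text
time: 11.1
tool_pos: [0.4552, 0.3045, 0.1422]
ee_rot: [[0.999, 0.047, -0.001], [0.047, -0.999, -0.0], [-0.001, 0.0, -1.0]]
wrist_force: [0.3, -0.3, -0.0]
opening: 0.601
```

{"fn": "move_arm", "kwargs": {"series": [[[0,0,0,0,0,0],[0,0,0,0,0,0],[0,0,0,0,0,0],[0,0,0,0,0,0]]], "hand": -1, "grip_force": 25}}

```text
time: 11.6
tool_pos: [0.4553, 0.3047, 0.1428]
ee_rot: [[0.999, 0.047, 0.0], [0.047, -0.999, 0.0], [0.0, -0.0, -1.0]]
wrist_force: [-0.2, 0.6, 0.5]
opening: 0.313
```

{"fn": "move_arm", "kwargs": {"series": [[[0,0,-15,0,0,0],[0,0,-25,0,0,0],[0,0,-30,0,0,0],[0,0,-15,0,0,0],[0,0,0,0,0,0]]]}}

```text
time: 12.22
tool_pos: [0.4556, 0.3047, 0.2285]
ee_rot: [[0.999, 0.047, 0.001], [0.047, -0.999, 0.001], [0.002, -0.001, -1.0]]
wrist_force: [0.5, 0.1, -3.6]
opening: 0.308
```

Run:
```python
from h import *
go((.43,-.0355,.227),-93.8)
q=read_camera("side")
crop(q,195,205,110,110,6,"pics/s11.png")
```

```text
t 12.22 pos [0.4556 0.3047 0.2285] yang -87.3 j [ 0.5   0.35  1.66 -0.    1.13  2.03] F [ 0.5  0.1 -3.6] op 0.308
tool delta mm [-41.5 338.7   1.1] wz 0.113 R [ 1.5e-03  8.0e-04 -1.0e+00]
```

View pics/s11.png

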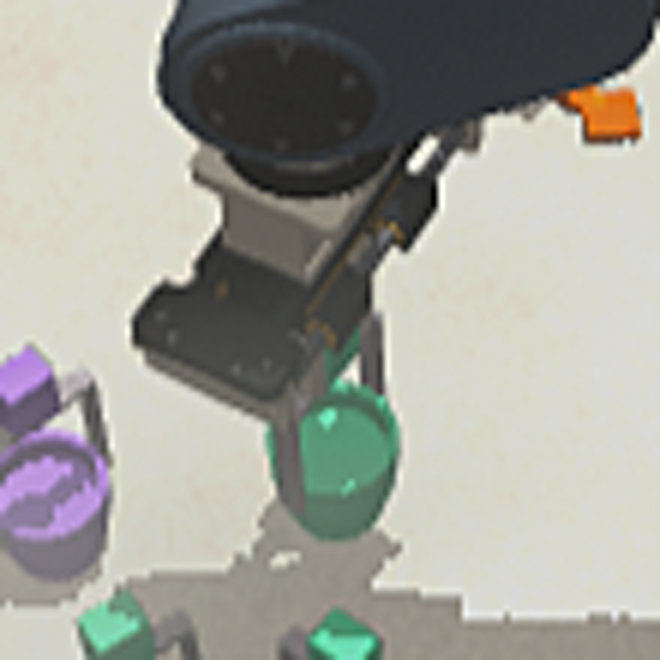

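{"fn": "move_arm", "kwargs": {"series": [[[-3,18,0,0,0,0],[-4,36,0,0,0,0],[-5,38,0,0,0,0],[-5,38,0,0,0,0],[-5,38,0,0,0,0],[-5,38,0,0,0,0],[-5,38,0,0,0,0],[-4,38,0,0,0,0],[-4,36,0,0,0,0],[-2,20,2,0,0,0]]]}}

```text
time: 13.52
tool_pos: [0.428, -0.037, 0.2249]
ee_rot: [[0.999, 0.045, -0.001], [0.045, -0.999, -0.0], [-0.001, -0.0, -1.0]]
wrist_force: [0.6, -0.3, -2.6]
opening: 0.307
```

{"fn": "move_arm", "kwargs": {"series": [[[0,0,0,0,0,0.06],[0,0,0,0,0,0.053],[0,0,0,0,0,0]]]}}

```text
time: 13.9
tool_pos: [0.4283, -0.0354, 0.225]
ee_rot: [[0.998, -0.066, -0.001], [-0.066, -0.998, 0.0], [-0.001, -0.0, -1.0]]
wrist_force: [0.3, -0.6, -2.7]
opening: 0.305
```

Run:
```python
from h import *
go((.43,-.0355,.225),-93.8)
q=read_camera("side");p=read_camera("top")
crop(q,220,135,130,120,5,"pics/s12.png");crop(p,240,100,130,140,4,"pics/t12.png")
```

```text
t 13.9 pos [ 0.4283 -0.0354  0.225 ] yang -93.8 j [-0.19  0.14  1.95 -0.    1.05  1.45] F [ 0.3 -0.6 -2.7] op 0.305
tool delta mm [ 1.7 -0.  -0. ] wz 0.0 R [-1.4e-03  2.0e-04 -1.0e+00]
```

View pics/s12.png

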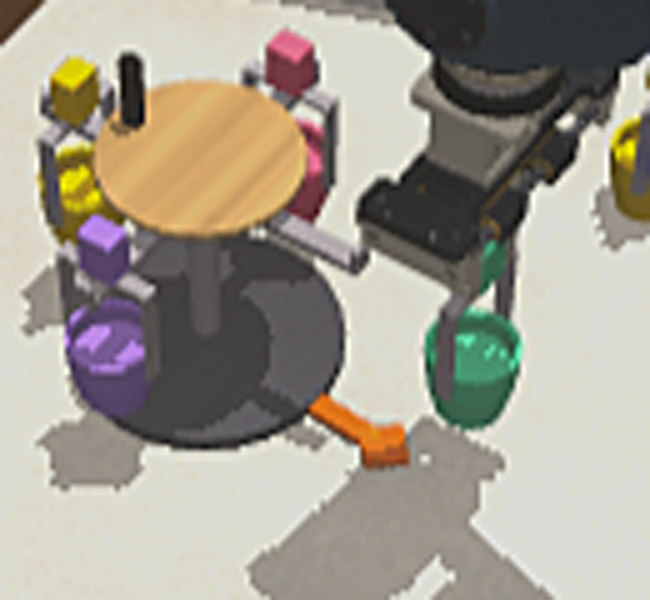

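View pics/t12.png

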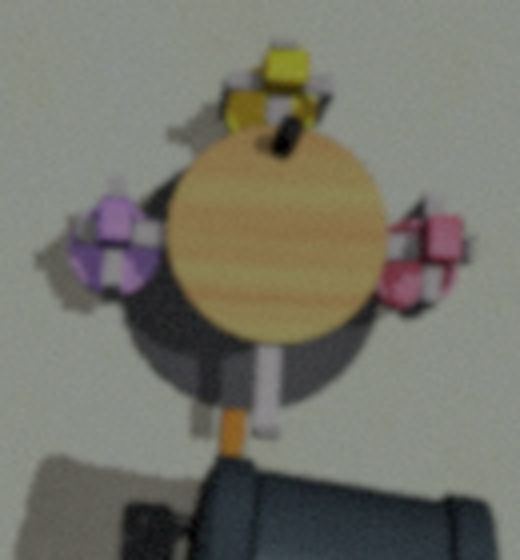

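{"fn": "move_arm", "kwargs": {"series": [[[12,0,0,0,0,0],[16,0,0,0,0,0],[16,0,0,0,0,0],[16,0,0,0,0,0],[14,0,0,0,0,0],[10,0,0,0,0,0],[0,0,0,0,0,0]]]}}

```text
time: 14.88
tool_pos: [0.5135, -0.0406, 0.2254]
ee_rot: [[0.998, -0.066, -0.0], [-0.066, -0.998, 0.0], [-0.0, -0.0, -1.0]]
wrist_force: [-1.1, 0.4, -4.3]
opening: 0.305
```

Run:
```python
from h import *
go((.538,-.0425,.225),-93.8)
q=read_camera("side")
crop(q,220,135,130,120,5,"pics/s13.png")
```

```text
t 14.88 pos [ 0.5135 -0.0406  0.2254] yang -93.8 j [-0.17  0.3   1.75  0.    1.1   1.47] F [-1.1  0.4 -4.3] op 0.305
tool delta mm [24.6  0.3  0.4] wz 0.0 R [-2.e-04  0.e+00 -1.e+00]
```

View pics/s13.png

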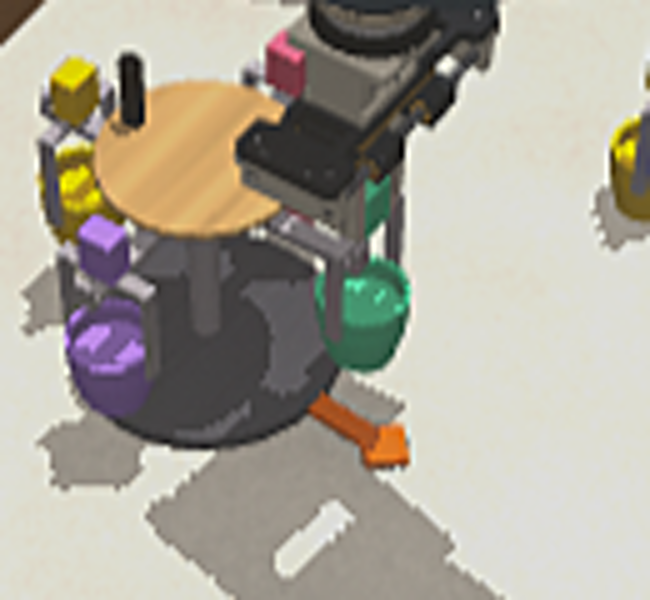

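The lip is inside the bail opening, with no contact. Continuing to the seat, then lowering.

{"fn": "move_arm", "kwargs": {"series": [[[10,0,0,0,0,0],[10,0,0,0,0,0],[4.5,0,0,0,0,0],[0,0,0,0,0,0],[0,0,8,0,0,0],[0,0,8,0,0,0],[0,0,8,0,0,0],[0,0,4,0,0,0],[0,0,0,0,0,0]]]}}

```text
time: 16.05
tool_pos: [0.5374, -0.0422, 0.1973]
ee_rot: [[0.998, -0.066, -0.0], [-0.066, -0.998, 0.0], [-0.001, -0.0, -1.0]]
wrist_force: [-0.8, 0.2, -3.0]
opening: 0.302
```

Run:
```python
from h import *
go((.538,-.0425,.1925),-93.8)
q=read_camera("side")
crop(q,220,135,130,120,5,"pics/s14.png")
```

```text
t 16.05 pos [ 0.5374 -0.0422  0.1973] yang -93.8 j [-0.16  0.37  1.72 -0.    1.05  1.47] F [-0.8  0.2 -3. ] op 0.302
tool delta mm [0.6 0.3 4.8] wz 0.0 R [-5.e-04  1.e-04 -1.e+00]
```

View pics/s14.png

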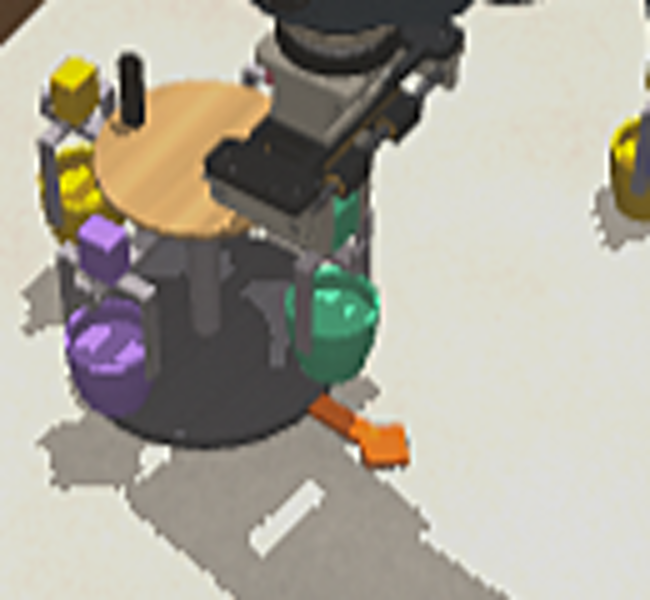

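Lowering onto the seat in small steps, watching for the force change.

{"fn": "move_arm", "kwargs": {"series": [[[0,0,2,0,0,0],[0,0,2,0,0,0],[0,0,0,0,0,0]]]}}

```text
time: 16.48
tool_pos: [0.5374, -0.0422, 0.1935]
ee_rot: [[0.998, -0.066, -0.0], [-0.066, -0.998, 0.0], [-0.0, -0.0, -1.0]]
wrist_force: [-0.0, 0.4, -3.6]
opening: 0.302
```

{"fn": "move_arm", "kwargs": {"series": [[[0,0,1,0,0,0],[0,0,0,0,0,0]]]}}

```text
time: 16.73
tool_pos: [0.5375, -0.0422, 0.1927]
ee_rot: [[0.998, -0.066, 0.0], [-0.066, -0.998, -0.0], [0.0, 0.0, -1.0]]
wrist_force: [0.4, 0.1, -3.0]
opening: 0.301
```

{"fn": "move_arm", "kwargs": {"series": [[[0,0,1,0,0,0],[0,0,0,0,0,0]]]}}

```text
time: 16.98
tool_pos: [0.5376, -0.0422, 0.1926]
ee_rot: [[0.998, -0.066, 0.001], [-0.066, -0.998, -0.0], [0.001, 0.0, -1.0]]
wrist_force: [-3.9, -0.1, 7.4]
opening: 0.302
```

{"fn": "move_arm", "kwargs": {"series": [[[0,0,0.8,0,0,0],[0,0,0,0,0,0]]]}}

```text
time: 17.23
tool_pos: [0.5377, -0.0422, 0.1925]
ee_rot: [[0.998, -0.066, 0.001], [-0.066, -0.998, -0.0], [0.001, 0.0, -1.0]]
wrist_force: [-7.7, 0.5, 15.2]
opening: 0.298
```

Seated. I'll ease off the press, then open.

{"fn": "move_arm", "kwargs": {"series": [[[0,0,-1.6,0,0,0],[0,0,0,0,0,0]]]}}

```text
time: 17.48
tool_pos: [0.5376, -0.0422, 0.1926]
ee_rot: [[0.998, -0.066, 0.0], [-0.066, -0.998, -0.0], [0.0, 0.0, -1.0]]
wrist_force: [-1.6, 0.7, 1.8]
opening: 0.303
```

{"fn": "move_arm", "kwargs": {"series": [[[0,0,0,0,0,0],[0,0,0,0,0,0],[0,0,0,0,0,0],[0,0,0,0,0,0]]], "hand": 0}}

```text
time: 17.98
tool_pos: [0.5375, -0.0422, 0.1924]
ee_rot: [[0.998, -0.066, 0.0], [-0.066, -0.998, 0.0], [0.0, -0.0, -1.0]]
wrist_force: [-0.7, 0.3, -0.5]
opening: 0.497
```

Run:
```python
from h import *
go((.538,-.0425,.30),-93.8)
q=read_camera("side")
crop(q,220,135,130,120,5,"pics/s15.png")
```

```text
t 17.98 pos [ 0.5375 -0.0422  0.1924] yang -93.8 j [-0.16  0.38  1.72  0.    1.04  1.47] F [-0.7  0.3 -0.5] op 0.497
tool delta mm [   0.5    0.3 -107.6] wz 0.0 R [ 0.  0. -1.]
```

View pics/s15.png

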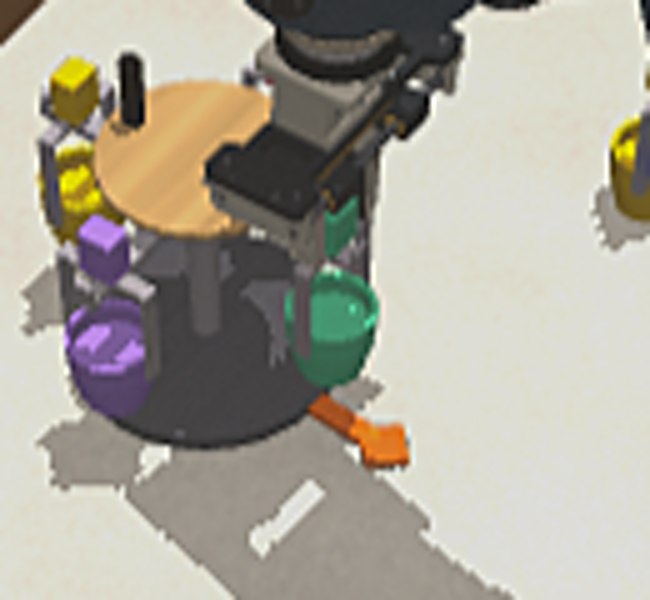

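Released and hanging. Going straight up, then back out of view.

{"fn": "move_arm", "kwargs": {"series": [[[0,0,-12,0,0,0],[0,0,-20,0,0,0],[0,0,-30,0,0,0],[0,0,-40,0,0,0],[-40,0,0,0,0,0],[-50,0,0,0,0,0],[-50,0,0,0,0,0],[-40,0,0,0,0,0],[0,0,0,0,0,0]]]}}

```text
time: 19.15
tool_pos: [0.3564, -0.0301, 0.2955]
ee_rot: [[0.998, -0.066, 0.002], [-0.066, -0.998, -0.0], [0.002, 0.0, -1.0]]
wrist_force: [1.0, -0.4, 0.7]
opening: 0.501
```

Run:
```python
from h import *
go((.538,-.0425,.30),-93.8)
q=read_camera("side");p=read_camera("top")
crop(q,200,115,130,120,5,"pics/s16.png");crop(p,240,100,130,140,4,"pics/t16.png")
for c in(p,q):
  for l in("lilac_pot","yellow_pot"):
    print(l,[(round(r["p"],2),r["point"].round(3) if hasattr(r["point"],'round') else r["point"]) for r in recognise(c,l)])
```

```text
t 19.15 pos [ 0.3564 -0.0301  0.2955] yang -93.8 j [-0.21 -0.09  2.    0.    1.23  1.42] F [ 1.  -0.4  0.7] op 0.501
tool delta mm [182.    0.3  -4.2] wz -0.0 R [ 1.9e-03 -4.0e-04 -1.0e+00]
lilac_pot [(0.89, [0.5938, 0.3571, 0.0619])]
yellow_pot [(0.88, [0.4332, -0.3304, 0.0609]), (0.19, [0.6326, -0.0426, 0.1925])]
lilac_pot [(0.95, [0.5958, 0.3631, 0.0574])]
yellow_pot [(0.68, [0.5956, 0.3637, 0.0573]), (0.5, [0.4174, -0.3239, 0.0414])]
```

View pics/s16.png

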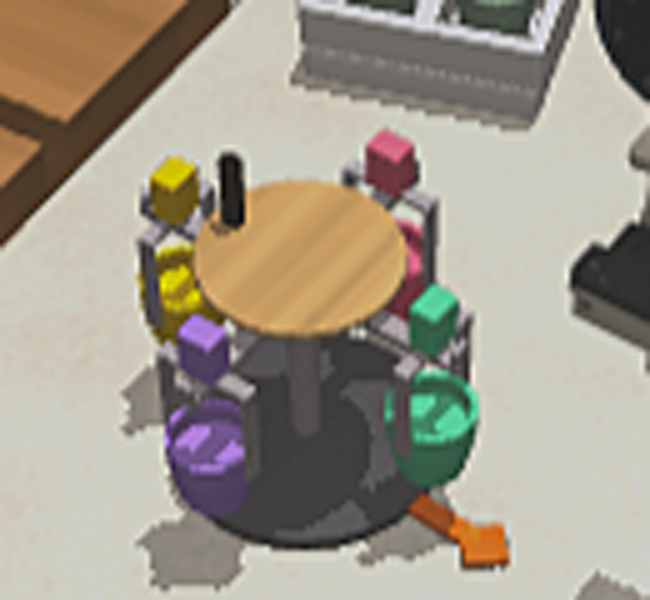

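View pics/t16.png

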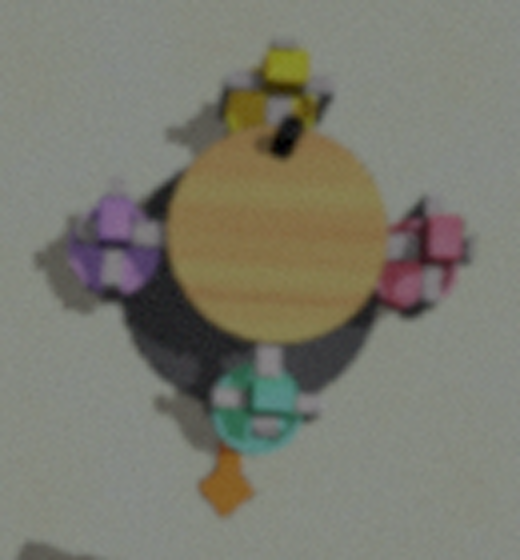

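The mint pot hangs upright on the front arm, with its block at top-crop (272,392). The carousel has not shifted, the loose pots are in place, and the robot is clear. Handing in.

```bash
python3 -c "
from workcell import *
print(close_job())"
```

```text
the job is handed in; nothing more can be done
None
```

The mint green pot now hangs upright by its bail on the formerly empty hook. I released it, backed the arm off, and handed the job in at about 19.5 s of the 67 s allowed. The hand-in reports no verdict, so the results below are my own measurements.

- **Turning the carousel:** I gripped the peg and turned the carousel about 146° counter-clockwise. The top view put the hook at about 176°, with the arrow at about 173°, so it was roughly 3–4° off while the mint pot still stood in place.
- **Hanging the pot:** I took the mint pot farthest to the robot's right, passed its bail over the lip and lowered it. It touched the seat at the expected height, and I then opened the gripper.
- **Last checks:** Both camera views show the pot upright on the front arm and the carousel unmoved. The gripper is clear, with the wrist force near zero.
- **Loose pots:** Top-view readings put the lilac and yellow pots within about 6 mm of where they started. One side-view reading for yellow was about 14 mm off at low confidence, and the network also labelled the lilac pot as yellow there. I put this down to recognition error.
- **Wrist force:** It rose to about 56 N at the end of the turn, because my path pulled the peg slightly outward. That is below the 120 N limit. It eased when I corrected the position, and was gone once I let go of the peg.

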